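# Hold the notice clip open over the tall card

### The job

A spring clip is parked on the thin steel rail on the lobby counter. Squeeze its levers to open it, lift it off the rail and bring it down over the middle of the top edge of the tall card, square to it, so that the wide open jaws hang one on each side of the card without touching it, ready for the caretaker to slip a notice in. Finish while holding the clip squeezed open there: do not let it bite the card or set it down, and leave both card stands, the parcel and the stamp where they are.

Things in the scene. Friction and masses are not known exactly. Their poses are not given: they have to be found in the camera images.
- clip: Dark steel bulldog-type spring clip, 74 mm tall, 80 g, upright: jaws down, two flat levers up. Starts biting the rail's strip, its hinge pin resting on the strip's top edge. Origin: midway between the jaw tips as it bites; z up to the levers, y along the hinge pin and the strip, x the way jaws and levers open and close. Jaws 40 mm wide (y). It lifts off straight up (34 mm overlap).
- clip_levers (a point): Point midway between the two levers, 64 mm above the clip's origin; axes as the clip's. Levers: plates 30 mm wide (y), from the pin up to 74 mm above the origin. Biting, they lean outwards, 45 mm over their tops (x); squeezed together along x they spread the jaws, until they stand parallel, 20 mm over their outer faces, at a solid stop. Needs 4 N to start, 8 N when full; 15 to 30 N is a good grip.
- clip_pin (a point): Middle of the clip's hinge pin (40 mm long along y, 12 mm thick), 40 mm above the clip's origin. The card's edge must stay below it.
- clip_arm_a (a joint): Angle by which each arm of the clip (both move equally) has opened from its bite on the rail: 0 biting, 0.36 rad fully squeezed.
- clip_tip_a (a point): Middle of the inner lower edge of the clip's jaw on its +x side. The tips are 4 mm apart as it bites the rail and 32 mm apart when fully squeezed; they then lie 3 mm above the clip's origin level, i.e. 31 mm below the underside of the pin.
- clip_tip_b (a point): The same point of the other jaw, on the clip's -x side.
- clip_rail: Clip rail fixed to the counter: base plate 80 x 120 x 12 mm with an upright steel strip, 4 mm thick (x), 120 mm long (y), its top edge 110 mm above the counter. Origin: centre of the base's underside; z up.
- rail_top (a point): Middle of the top edge of the rail's strip; the clip bites up to 25 mm either side of it along y.
- tall_card: The tall card: a stiff pale card 5 mm thick (x), 120 mm wide (y), standing upright in a dark wooden foot 85 x 130 x 20 mm; its top edge is 150 mm above the counter. Loose, 0.9 kg. Origin: centre of the foot's underside; z up, x square to the card.
- card_top (a point): Middle of the top edge of the tall card (150 mm above its origin); axes as the tall card's.
- low_card: The low card, to be left alone: the same make, 150 mm wide, top edge only 85 mm above the counter. Origin: centre of the foot's underside.
- parcel: Small cardboard parcel, 100 x 130 x 55 mm, to be left alone. Origin: centre of its underside.
- stamp: Wooden hand stamp, 44 mm across, 70 mm tall, to be left alone. Origin: centre of its underside.

How it is judged:
By the outcome, as a careful person would: the job done as asked, in the order asked, and still so for the second after the job is handed in, while the arm keeps its last pose, push and grip.
It also fails if it takes over 45 s, if anything falls off the work surface, if the arm or the gripper's body presses on something with over 40 N, if the wrist force passes 120 N, or if a joint passes its speed limit or range.

### The arm

A 6-joint arm with a two-finger parallel gripper is mounted at the origin on the work surface. World frame = base frame: x ahead of the robot, y to its left, z up, the work surface at z = 0. Lengths are in m, angles in rad, forces in N, time in s.
With the tool pointing down it reaches from about 0.35 to 0.975 m from the base axis. Payload 4.9 kg.
Tool frame: the origin (TCP) lies at the very end of the fingers, on their centre line; the grasp point (between the pads) lies 19 mm behind it; x points along the fingers, z is the direction in which the jaws open and shut, and the axes are right-handed (so a half turn about x gives the same grasp; the last joint's range is limited). The gripper opens to 85 mm and grips with 20 to 120 N. Pads are 22 mm wide; open, the fingers measure 114 mm over their backs; the gripper's body (76 mm by 85 mm) begins 54 mm behind the grasp point. The pads swing forward as they close: fully open they stand 13 mm farther back than shut.
Start: joints at [1.102, 0.053, 1.613, -0, 1.476, -0.119], TCP at [0.214, 0.587, 0.231] pointing down, gripper open.
Joint ranges: [-3.01, 3.01], [-1.01, 2.22], [0.06, 2.58], [-1.02, 4.17], [0.09, 2.62], [-3.14, 3.14]. Speed limits (rad/s): [2.57, 2.57, 3.14, 3.14, 3.14, 3.14].

### API

Orientations are given as a unit quaternion [w, x, y, z].
In Python, from plant import manip, viewer gives the robot as it stands.
- The arm moves only by the shell command python3 -m inch 'ROWS'. ROWS is JSON, a list of rows, each an object with "fingers": the opening, from -1 (shut) to 1 (fully open), so that 0 is half open; "delta_pos": the shift along the tool's x, y, z in cm, a list of three; "twist": the turn, a rotation vector about the tool's x, y, z in degrees, a list of three. A call has 1 to 5 rows; each row shifts and turns the commanded pose from where the row before left it, along the tool's axes as they then stand; what a row does not reach is not made up. A row lasts 1/8 s, in which the tool goes at most 62.5 mm and 10.7 degrees, less where a joint would pass 70% of its speed; a pose out of reach is approached as far as the arm can. A call is refused whole if a number of a shift passes 6.25 or a number of a turn 10.7, either way. A call with a gripper value outside its range is refused whole. The fingers move at their own pace and stop on an object; the grip force is fixed at half the most. Time passes only in rows, so rows that do not move let the fingers close. It gives the time, the measured TCP pose, the force and the opening at its end, in the units of the state.
- manip.state(): the state, without advancing time (a new reading comes with each control period).
- viewer.grab_frame(name): name is "side" or "top" or "wrist"; returns a dict with "pixels" (420x560x3 uint8, blue, green, red), "range_z" (420x560 float32, m along the optical axis (not along the pixel's ray), 0 where there is no reading), "K" (3x3 intrinsics, pixels), "pose" (4x4, takes a point from camera to world coordinates). Camera axes: x right, y down, z forward; pixel columns grow to the right and rows downward; lengths in m; the calibration is good to about 2 mm. A picture is of the moment at which its call begins.
- manip.job_done(): hands the job in, once; it reports no verdict.
The state is a dict: "time": time; "joint_pos": joint angles; "joint_vel": joint speeds; "joint_efforts": joint torques, N m; "tool_pos": TCP position; "tool_rot": TCP orientation; "contact_force": force on the tool from outside, world axes, zero at the start; "ft_torque": the same for the moment, N m; "gripper_width": opening from 0.0 (shut) to 1.0 (fully open).
Only numpy, scipy, OpenCV 4.12 (cv2) and the standard library are available. Lean on these libraries where they do the work, as an engineer would, in place of code of your own. Each camera call takes 0.05 s, during which the arm holds its last target.

## Working session

There is one attempt and no reset: what is moved stays moved. The work goes in short steps, Python scripts to look and compute and a shell command to move; the robot and the scene stay as the last step left them, time stands still between calls to the robot, and variables do not carry over. Pictures are saved under pics/ and viewed, and the job is handed in when it is done.

```bash
mkdir -p pics; ls; python3 - <<'E'
from plant import manip, viewer
import cv2,numpy as np
print(manip.state())
for n in ("side","top","wrist"):
    f=viewer.grab_frame(n); cv2.imwrite(f"pics/{n}0.png",f["pixels"]); np.savez(f"{n}0.npz",**f); print(n,f["K"].tolist(),np.round(f["pose"],3).tolist())
E
```

```text
pics
{'time': 0.0, 'joint_pos': array([ 1.10201192e+00,  5.33824971e-02,  1.61432303e+00, -1.49914173e-05,
        1.47600246e+00, -1.18933981e-01]), 'joint_vel': array([ 0.00069143,  0.00142148, -0.00058243, -0.00287537,  0.00023914,
       -0.00114884]), 'joint_efforts': array([ 1.53867841e-03, -3.93688703e+01, -3.70176816e+01, -9.16122508e-05,
        7.14539085e-03,  5.26684616e-06]), 'tool_pos': array([0.21389829, 0.58658057, 0.23002979]), 'tool_rot': array([ 0.57872956, -0.40571036,  0.58004326,  0.40499508]), 'contact_force': array([ 0.71787945, -0.34623855,  0.08027787]), 'ft_torque': array([-0.01980965, -0.08536873,  0.02057157]), 'gripper_width': 0.9980350633360985}
side [[410.8433264168016, 0.0, 279.71741404954815], [0.0, 410.8433264168016, 210.33002092797415], [0.0, 0.0, 1.0]] [[-0.918, -0.261, 0.299, 0.335], [-0.396, 0.568, -0.721, 0.618], [0.018, -0.781, -0.625, 0.628], [0.0, 0.0, 0.0, 1.0]]
top [[391.18559436791435, 0.0, 276.6113127370774], [0.0, 391.18559436791435, 204.1210068761758], [0.0, 0.0, 1.0]] [[-0.005, -0.991, 0.135, 0.493], [-1.0, 0.006, 0.003, -0.007], [-0.004, -0.135, -0.991, 0.793], [0.0, 0.0, 0.0, 1.0]]
wrist [[306.3617076685623, 0.0, 283.9598738910318], [0.0, 306.3617076685623, 209.66002280070768], [0.0, 0.0, 1.0]] [[0.342, 0.905, 0.252, 0.15], [0.94, -0.329, -0.094, 0.61], [-0.002, 0.269, -0.963, 0.372], [0.0, 0.0, 0.0, 1.0]]
```

View pics/side0.png

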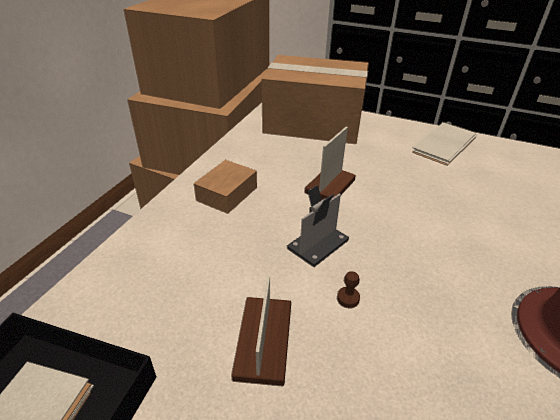

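View pics/top0.png

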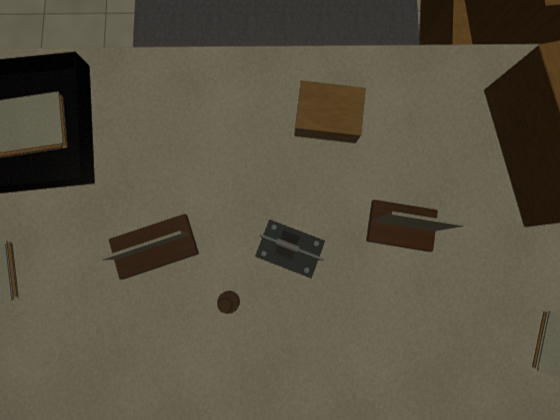

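View pics/wrist0.png

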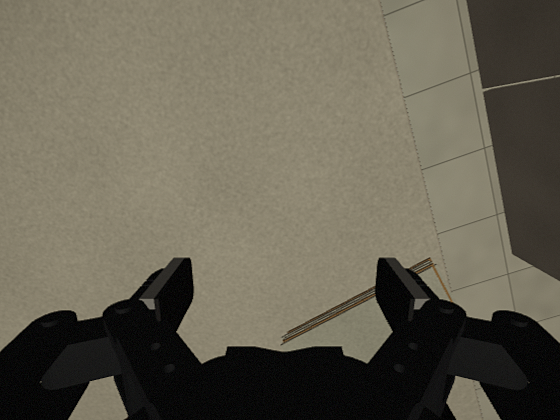

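The side and top views show the clip on the rail at about (288,245) in the top view. The tall card is at about (420,222) and the low card at about (150,245). The parcel is at (330,110) and the stamp at (228,302). Next I'll measure with depth.

```bash
cat > h.py <<'E'
import numpy as np,cv2
def cloud(f):
    K=f["K"];z=f["range_z"];v,u=np.indices(z.shape)
    p=np.stack([(u-K[0,2])/K[0,0]*z,(v-K[1,2])/K[1,1]*z,z],-1)
    P=p@f["pose"][:3,:3].T+f["pose"][:3,3]
    P[z<=0]=np.nan
    return P
def proj(f,X):
    X=np.atleast_2d(X);c=(X-f["pose"][:3,3])@f["pose"][:3,:3];q=c@f["K"].T;return q[:,:2]/q[:,2:]
def rect(p):
    (c,s,a)=cv2.minAreaRect((p[:,:2]*1000).astype(np.float32));return np.round(c,1),np.round(s,1),round(a,2)
E
python3 - <<'E'
import numpy as np,cv2
from h import *
for n in ("top","side"):
    f=dict(np.load(n+"0.npz"));P=cloud(f)
    z=P[...,2]
    t=P[(abs(P[...,0]-.55)<.3)&(abs(P[...,1])<.5)]
    print(n,"table z",np.nanmedian(t[abs(t[:,2])<.01][:,2]))
    m=(z>.009)&(z<.3)&(abs(P[...,0]-.47)<.22)&(abs(P[...,1])<.48)
    k,l,st,c=cv2.connectedComponentsWithStats(m.astype(np.uint8),connectivity=8)
    for i in range(1,k):
        if st[i,4]<60: continue
        p=P[l==i]; print(i,st[i],"zmax",np.round(np.percentile(p[:,2],[5,50,90,99]),3),rect(p))
        for lo,hi in((.009,.025),(.06,.083),(.083,.1),(.1,.115),(.115,.135),(.135,.16)):
            q=p[(p[:,2]>lo)&(p[:,2]<hi)]
            if len(q)>15: print("   ",lo,hi,len(q),rect(q),q.mean(0).round(4))
E
```

```text
top table z -0.0007855149102907744
1 [506 137  54  36 808] zmax [0.018 0.094 0.146 0.159] (array([ 673.8, -477.9]), array([33.6,  5.9]), 12.25)
    0.009 0.025 65 (array([ 675.4, -477.9]), array([29.5,  4.4]), 8.61) [ 0.6762 -0.4773  0.0167]
    0.06 0.083 117 (array([ 673.7, -477.7]), array([32.6,  4.6]), 13.07) [ 0.676  -0.4773  0.0718]
    0.083 0.1 101 (array([ 673.6, -477.4]), array([33.6,  3.4]), 11.56) [ 0.6759 -0.4772  0.0914]
    0.1 0.115 86 (array([ 675.1, -477.7]), array([29.9,  3.8]), 12.26) [ 0.6764 -0.4773  0.1074]
    0.115 0.135 128 (array([ 674.3, -477.6]), array([31. ,  4.6]), 9.15) [ 0.6763 -0.4772  0.1252]
    0.135 0.16 153 (array([ 674.3, -477.7]), array([31.8,  4.3]), 9.69) [ 0.6781 -0.4769  0.1469]
2 [ 24 156  69  33 765] zmax [0.012 0.041 0.059 0.061] (array([644.9, 418.8]), array([ 42.1, 117.7]), 26.86)
    0.009 0.025 182 (array([644.2, 418.2]), array([ 41.1, 117.5]), 27.86) [0.6524 0.4022 0.0168]
    0.06 0.083 26 (array([645.4, 417.2]), array([ 39.5, 110.5]), 27.02) [0.6511 0.4039 0.0606]
10 [ 367  200   98   52 3050] zmax [0.017 0.02  0.137 0.151] (arra
[... 3714 characters left out ...]
 231  276   60  108 4256] zmax [0.017 0.02  0.05  0.085] (array([517.2, 241.4]), array([ 85.2, 162. ]), 18.26)
    0.009 0.025 3697 (array([517.2, 241.4]), array([ 85.2, 162. ]), 18.26) [0.5124 0.2527 0.0193]
    0.06 0.083 140 (array([516.4, 243.7]), array([  5.4, 146.5]), 18.2) [0.5096 0.2587 0.0728]
    0.083 0.1 231 (array([517. , 241.6]), array([  5.2, 149.1]), 18.18) [0.5149 0.248  0.0846]
29 [ 107  349   48   71 1433] zmax [0.013 0.043 0.059 0.061] (array([647.7, 414.3]), array([ 41.9, 107.3]), 28.45)
    0.009 0.025 304 (array([648.2, 405. ]), array([39.8, 89.4]), 34.65) [0.6493 0.4076 0.0173]
    0.06 0.083 86 (array([662.6, 422.3]), array([43.1, 96.9]), 6.98) [0.65   0.4072 0.0606]
```

```bash
cat >> h.py <<'E'
from scipy.spatial.transform import Rotation as R
def plan(tp,yaw_deg,st):
    """target TCP tp, tool z along heading yaw (mod 180), tool x down -> shift in tool axes(cm), twist deg (rotvec, tool)"""
    q=np.array(st["tool_rot"]);r=R.from_quat(q[[1,2,3,0]])
    best=None
    for y in(yaw_deg,yaw_deg+180):
        c,s=np.cos(np.radians(y)),np.sin(np.radians(y))
        x=np.array([0,0,-1.]);zz=np.array([c,s,0]);yy=np.cross(zz,x)
        g=R.from_matrix(np.stack([x,yy,zz],1));d=(r.inv()*g).as_rotvec(degrees=True)
        if best is None or np.linalg.norm(d)<np.linalg.norm(best[0]):best=(d,y)
    d=r.inv().apply(np.array(tp)-st["tool_pos"])*100
    return d.round(2),best[0].round(2),best[1],r.as_matrix().round(3)
E
python3 - <<'E'
from h import *
from plant import manip
s=manip.state()
print(plan([.5137,-.022,.23],-21.3,s))
E
```

```text
(array([  0.1 , -49.02, -46.91]), array([-8.874e+01, -6.000e-02, -8.000e-02]), 158.7, array([[-0.001, -0.939,  0.343],
       [-0.001,  0.343,  0.939],
       [-1.   ,  0.   , -0.002]]))
```

```bash
python3 -m inch '[{"fingers":1,"delta_pos":[0,-3,-3],"twist":[0,0,0]},{"fingers":1,"delta_pos":[0,-3.5,-3.3],"twist":[0,0,0]},{"fingers":1,"delta_pos":[0,-3.5,-3.3],"twist":[0,0,0]},{"fingers":1,"delta_pos":[0,-3.5,-3.3],"twist":[0,0,0]},{"fingers":1,"delta_pos":[0,-3.5,-3.3],"twist":[0,0,0]}]'
python3 -m inch '[{"fingers":1,"delta_pos":[0,-3.5,-3.3],"twist":[0,0,0]},{"fingers":1,"delta_pos":[0,-3.5,-3.3],"twist":[0,0,0]},{"fingers":1,"delta_pos":[0,-3.5,-3.3],"twist":[0,0,0]},{"fingers":1,"delta_pos":[0,-3.5,-3.3],"twist":[0,0,0]},{"fingers":1,"delta_pos":[0,-3.5,-3.3],"twist":[0,0,0]}]'
python3 -m inch '[{"fingers":1,"delta_pos":[0,-3.5,-3.3],"twist":[0,0,0]},{"fingers":1,"delta_pos":[0,-3.5,-3.3],"twist":[0,0,0]},{"fingers":1,"delta_pos":[0,-3.5,-3.3],"twist":[0,0,0]},{"fingers":1,"delta_pos":[0,-2,-2],"twist":[0,0,0]},{"fingers":1,"delta_pos":[0,0,0],"twist":[0,0,0]}]'
python3 -m inch '[{"fingers":1,"delta_pos":[0,0,0],"twist":[10,0,0]},{"fingers":1,"delta_pos":[0,0,0],"twist":[10,0,0]},{"fingers":1,"delta_pos":[0,0,0],"twist":[10,0,0]},{"fingers":1,"delta_pos":[0,0,0],"twist":[10,0,0]},{"fingers":1,"delta_pos":[0,0,0],"twist":[10,0,0]}]'
python3 -m inch '[{"fingers":1,"delta_pos":[0,0,0],"twist":[10,0,0]},{"fingers":1,"delta_pos":[0,0,0],"twist":[10,0,0]},{"fingers":1,"delta_pos":[0,0,0],"twist":[10,0,0]},{"fingers":1,"delta_pos":[0,0,0],"twist":[10,0,0]},{"fingers":1,"delta_pos":[0,0,0],"twist":[0,0,0]}]'
python3 - <<'E'
from h import *
from plant import manip,viewer
s=manip.state()
print(s["joint_pos"],s["tool_pos"],plan([.5137,-.022,.23],-21.3,s))
for n in ("side","wrist"):
    f=viewer.grab_frame(n);cv2.imwrite(f"pics/{n}1.png",f["pixels"]);np.savez(n+"1.npz",**f)
E
```

```text
time: 0.78
tool_pos: [0.3187, 0.3752, 0.231]
tool_rot: [0.579, -0.406, 0.579, 0.405]
contact_force: [0.0, -0.7, 0.2]
gripper_width: 1.002
time: 1.4
tool_pos: [0.4265, 0.1602, 0.2311]
tool_rot: [0.579, -0.405, 0.579, 0.405]
contact_force: [0.1, 0.6, -0.6]
gripper_width: 1.0
time: 2.02
tool_pos: [0.503, 0.0057, 0.2309]
tool_rot: [0.58, -0.404, 0.58, 0.405]
contact_force: [-0.3, 0.5, 0.7]
gripper_width: 1.004
time: 2.65
tool_pos: [0.5022, 0.0084, 0.2311]
tool_rot: [0.697, -0.121, 0.697, 0.121]
contact_force: [0.4, 0.5, 0.3]
gripper_width: 1.003
time: 3.28
tool_pos: [0.5024, 0.0082, 0.2311]
tool_rot: [0.696, 0.122, 0.697, -0.122]
contact_force: [-0.5, -0.1, 0.4]
gripper_width: 1.001
[-1.32158067e-01 -2.46501026e-01  1.89191051e+00  3.62982245e-04
  1.49661422e+00  2.14217332e-01] [0.50235981 0.00817465 0.2311128 ] (array([ 0.11, -2.45,  2.09]), array([ 1.45, -0.03, -0.01]), -21.3, array([[-0.   ,  0.34 ,  0.941],
       [ 0.   ,  0.941, -0.34 ],
       [-1.   ,  0.   , -0.   ]]))
```

```bash
python3 -m inch '[{"fingers":1,"delta_pos":[0,-1.2,1.05],"twist":[1.4,0,0]},{"fingers":1,"delta_pos":[0,-1.2,1.05],"twist":[0,0,0]},{"fingers":1,"delta_pos":[0,0,0],"twist":[0,0,0]}]'
python3 - <<'E'
from h import *
from plant import manip,viewer
s=manip.state()
print(s["tool_pos"],plan([.5137,-.022,.23],-21.3,s))
for n in ("side","wrist"):
    f=viewer.grab_frame(n);cv2.imwrite(f"pics/{n}2.png",f["pixels"]);np.savez(n+"2.npz",**f)
P=cloud(f)
m=(np.hypot(P[...,0]-.513,P[...,1]+.022)<.035)
for lo,hi in ((.105,.115),(.116,.13),(.13,.155),(.143,.155)):
    p=P[m&(P[...,2]>lo)&(P[...,2]<hi)]
    if len(p)>20:print(lo,hi,len(p),rect(p),p.mean(0))
E
```

```text
time: 3.75
tool_pos: [0.5144, -0.0243, 0.2312]
tool_rot: [0.695, 0.132, 0.695, -0.132]
contact_force: [0.5, 0.6, 0.5]
gripper_width: 0.999
[ 0.51438915 -0.02425145  0.23122642] (array([ 0.12,  0.18, -0.15]), array([-0.25, -0.02,  0.01]), -21.3, array([[-0.   ,  0.367,  0.93 ],
       [-0.   ,  0.93 , -0.367],
       [-1.   , -0.   , -0.   ]]))
0.105 0.115 376 (array([513.3, -22. ]), array([69.6, 19.8]), 68.91) [ 0.51480623 -0.01915371  0.11074294]
0.116 0.13 1112 (array([514.2, -20.5]), array([40.4, 27.7]), 68.23) [ 0.51442349 -0.01950304  0.12142128]
0.13 0.155 989 (array([514.2, -20.4]), array([30.2, 44.9]), 68.89) [ 0.51448761 -0.01965519  0.14132119]
0.143 0.155 464 (array([514.3, -20. ]), array([29.8, 44.7]), 68.14) [ 0.51449257 -0.01984298  0.14665963]
```

View pics/wrist2.png

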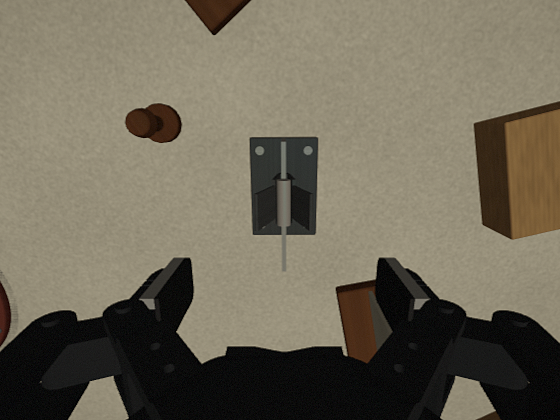

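View pics/side2.png

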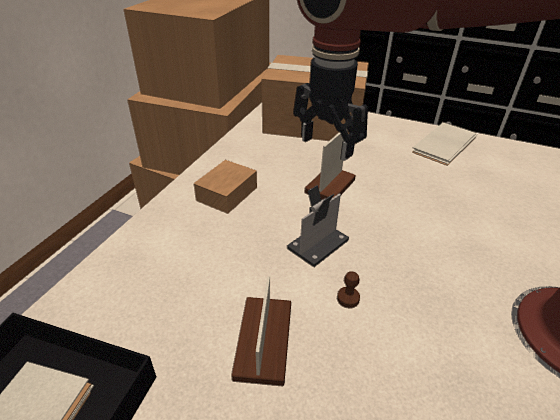

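```bash
python3 - <<'E'
from h import *
from plant import manip
s=manip.state();q=np.array(s["tool_rot"]);r=R.from_quat(q[[1,2,3,0]])
f=dict(np.load("wrist2.npz"));
print("cam in tool mm",r.inv().apply(f["pose"][:3,3]-s["tool_pos"])*1000)
print((r.inv().as_matrix()@f["pose"][:3,:3]).round(4))
P=cloud(f);T=r.inv().apply((P-s["tool_pos"]).reshape(-1,3)).reshape(P.shape)*1000
m=(f["range_z"]>0)&(abs(T[...,0]+15)<25)&(abs(T[...,2])<70)&(abs(T[...,1])<30)
for sg in(1,-1):
    t=T[m&(sg*T[...,2]>0)];print(len(t),"tool z inner",np.percentile(abs(t[:,2]),[0.5,5,50,95]),"x max",np.percentile(t[:,0],[50,99]),"y",np.percentile(t[:,1],[1,99]))
g=r.inv().apply(np.array([.5143,-.0203,.14])-s["tool_pos"])*1000;print("clip in tool (wrist)",g)
print("clip in tool (top)",r.inv().apply(np.array([.5135,-.022,.14])-s["tool_pos"])*1000)
# hand in top view not taken yet
E
```

```text
cam in tool mm [-141.95436092   67.58080307   -0.40631632]
[[-1.600e-03 -2.678e-01  9.635e-01]
 [ 3.000e-04 -9.635e-01 -2.678e-01]
 [ 1.000e+00 -2.000e-04  1.600e-03]]
1749 tool z inner [41.80299181 42.01637324 42.46540693 54.29547838] x max [-29.13861185 -13.56424618] y [-10.8564295   11.39866525]
1767 tool z inner [42.60380191 42.80759462 43.25994831 55.13246809] x max [-29.06575315 -13.11305692] y [-10.62631441  11.35645702]
clip in tool (wrist) [91.17132428  2.87756334 -0.83242928]
clip in tool (top) [91.17113549  1.00266696 -0.95393464]
```

```bash
python3 -m inch '[{"fingers":1,"delta_pos":[2,0.2,-0.05],"twist":[-0.2,0,0]},{"fingers":1,"delta_pos":[2.5,0,0],"twist":[0,0,0]},{"fingers":1,"delta_pos":[2.5,0,0],"twist":[0,0,0]},{"fingers":1,"delta_pos":[2,0,0],"twist":[0,0,0]},{"fingers":1,"delta_pos":[1.7,0,0],"twist":[0,0,0]}]'
python3 -m inch '[{"fingers":1,"delta_pos":[0,0,0],"twist":[0,0,0]},{"fingers":0.4,"delta_pos":[0,0,0],"twist":[0,0,0]},{"fingers":0.4,"delta_pos":[0,0,0],"twist":[0,0,0]},{"fingers":0.4,"delta_pos":[0,0,0],"twist":[0,0,0]}]'
python3 - <<'E'
from h import *
from plant import manip,viewer
s=manip.state();q=np.array(s["tool_rot"]);r=R.from_quat(q[[1,2,3,0]])
print(s["tool_pos"],plan([.5139,-.0212,.124],-21.3,s)[:2],s["contact_force"])
for n in ("side","wrist"):
    f=viewer.grab_frame(n);cv2.imwrite(f"pics/{n}3.png",f["pixels"]);np.savez(n+"3.npz",**f)
P=cloud(f);T=r.inv().apply((P-s["tool_pos"]).reshape(-1,3)).reshape(P.shape)*1000
m=(f["range_z"]>0)&(abs(T[...,0]+5)<25)&(abs(T[...,2])<70)&(abs(T[...,1])<25)
for sg in(1,-1):
    for a,b in((0,26),(26,60)):
        t=T[m&(sg*T[...,2]>a)&(sg*T[...,2]<b)]
        if len(t):print(sg,a,len(t),"abs z",np.percentile(abs(t[:,2]),[0.5,5,50,95,99.5]).round(1),"x",np.percentile(t[:,0],[1,50,99]).round(1),"y",np.percentile(t[:,1],[1,99]).round(1))
E
```

```text
time: 4.47
tool_pos: [0.5137, -0.0204, 0.1225]
tool_rot: [0.695, 0.13, 0.695, -0.13]
contact_force: [0.1, -0.5, -0.7]
gripper_width: 0.999
time: 4.97
tool_pos: [0.5148, -0.0209, 0.1252]
tool_rot: [0.696, 0.13, 0.694, -0.13]
contact_force: [-0.4, -0.3, -0.6]
gripper_width: 0.7
[ 0.51482776 -0.02086892  0.12520151] (array([ 0.12, -0.06, -0.07]), array([ 0.06,  0.09, -0.02])) [-0.39526501 -0.27003793 -0.62963155]
1 0 3335 abs z [ 0.   1.  11.6 20.3 21.5] x [-23.4  -3.1  17.1] y [-18.8  20.3]
1 26 1135 abs z [28.8 28.9 29.3 41.4 42.7] x [-29.8 -20.   -5.1] y [-10.2  11.6]
-1 0 3598 abs z [ 0.   1.  12.3 21.7 22.9] x [-23.4  -0.7  17.5] y [-18.8  21. ]
-1 26 1140 abs z [30.4 30.5 30.9 42.9 44.4] x [-29.8 -20.   -5. ] y [-10.5  11.7]
```

View pics/wrist3.png

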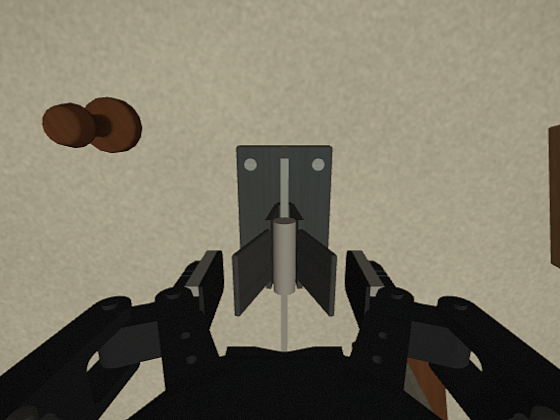

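View pics/side3.png

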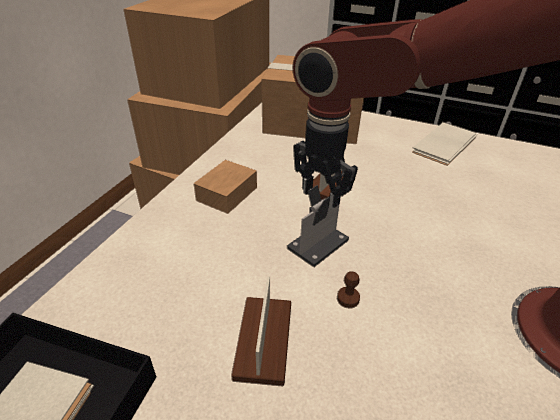

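The clip is centred between the pads: levers at columns 234–336, pads at about 222 and 346. I'll squeeze in stages.

```bash
python3 -m inch '[{"fingers":0.1,"delta_pos":[0,0,0],"twist":[0,0,0]},{"fingers":0,"delta_pos":[0,0,0],"twist":[0,0,0]},{"fingers":-0.15,"delta_pos":[0,0,0],"twist":[0,0,0]},{"fingers":-0.3,"delta_pos":[0,0,0],"twist":[0,0,0]},{"fingers":-0.4,"delta_pos":[0,0,0],"twist":[0,0,0]}]'
python3 -m inch '[{"fingers":-0.5,"delta_pos":[0,0,0],"twist":[0,0,0]},{"fingers":-0.58,"delta_pos":[0,0,0],"twist":[0,0,0]},{"fingers":-0.58,"delta_pos":[0,0,0],"twist":[0,0,0]},{"fingers":-0.58,"delta_pos":[0,0,0],"twist":[0,0,0]}]'
python3 - <<'E'
from h import *
from plant import manip,viewer
s=manip.state();q=np.array(s["tool_rot"]);r=R.from_quat(q[[1,2,3,0]])
print(s["gripper_width"]*85,s["tool_pos"],s["contact_force"])
for n in ("side","wrist"):
    f=viewer.grab_frame(n);cv2.imwrite(f"pics/{n}4.png",f["pixels"]);np.savez(n+"4.npz",**f)
a=cv2.imread("pics/side4.png")[160:280,260:400];cv2.imwrite("pics/side4c.png",cv2.resize(a,None,fx=4,fy=4))
E
```

```text
time: 5.7
tool_pos: [0.5167, -0.0214, 0.1276]
tool_rot: [0.697, 0.13, 0.693, -0.13]
contact_force: [-0.2, -0.9, 9.7]
gripper_width: 0.301
time: 6.2
tool_pos: [0.5151, -0.0207, 0.1281]
tool_rot: [0.695, 0.13, 0.695, -0.13]
contact_force: [-7.8, 1.8, 16.0]
gripper_width: 0.224
19.01956132484093 [ 0.51511242 -0.02073315  0.12812803] [-7.80720987  1.84778021 16.02006558]
```

View pics/wrist4.png

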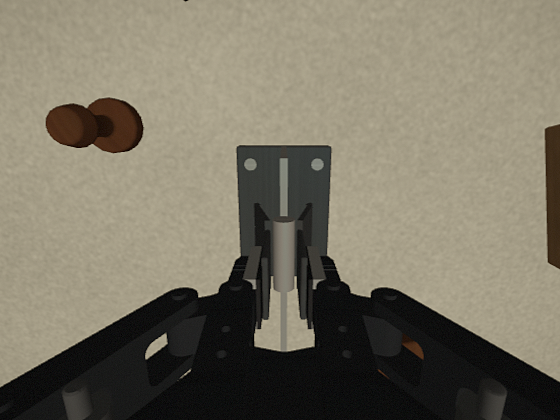

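View pics/side4c.png

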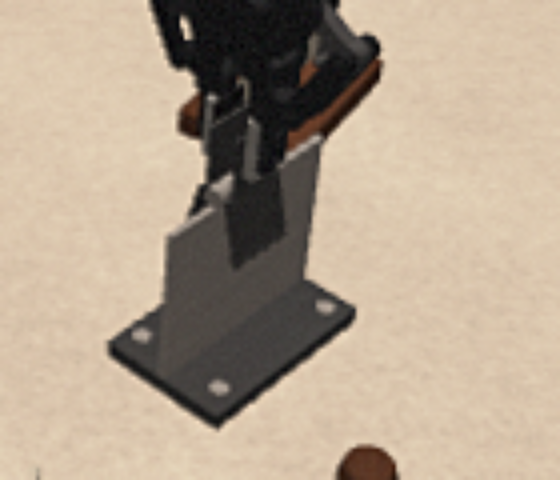

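The grip is at the stop (19 mm opening), with the jaws spread at about (255,215) in the crop. Now a gentle lift.

```bash
python3 -m inch '[{"fingers":-0.64,"delta_pos":[-0.3,0,0],"twist":[0,0,0]},{"fingers":-0.64,"delta_pos":[-0.5,0,0],"twist":[0,0,0]},{"fingers":-0.64,"delta_pos":[-0.7,0,0],"twist":[0,0,0]},{"fingers":-0.64,"delta_pos":[0,0,0],"twist":[0,0,0]}]'
python3 - <<'E'
from h import *
from plant import manip,viewer
s=manip.state()
print(s["gripper_width"]*85,s["tool_pos"],s["contact_force"],s["ft_torque"])
for n in ("side","wrist"):
    f=viewer.grab_frame(n);cv2.imwrite(f"pics/{n}5.png",f["pixels"]);np.savez(n+"5.npz",**f)
a=cv2.imread("pics/side5.png")[140:260,260:400];cv2.imwrite("pics/side5c.png",cv2.resize(a,None,fx=4,fy=4))
E
```

```text
time: 6.8
tool_pos: [0.5146, -0.0209, 0.1398]
tool_rot: [0.695, 0.13, 0.695, -0.13]
contact_force: [0.8, 0.0, -0.8]
gripper_width: 0.207
17.608507857877147 [ 0.51460017 -0.02085548  0.13977383] [ 0.77265356  0.01967968 -0.822686  ] [-0.00109288  0.00602805 -0.02433415]
```

View pics/wrist5.png

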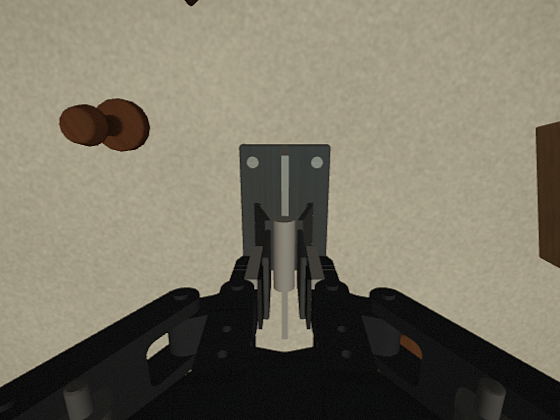

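View pics/side5c.png

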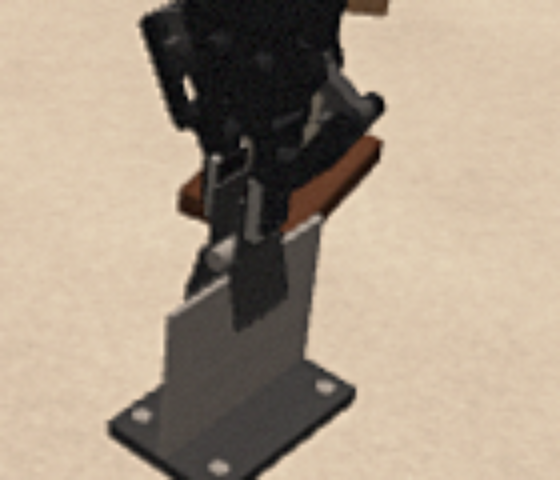

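The clip came up with the gripper: its pin is clear of the strip and it hasn't moved in the wrist view (pin at col 285). I'll keep lifting.

```bash
python3 -m inch '[{"fingers":-0.64,"delta_pos":[-1,0,0],"twist":[0,0,0]},{"fingers":-0.64,"delta_pos":[-1.5,0,0],"twist":[0,0,0]},{"fingers":-0.64,"delta_pos":[-2,0,0],"twist":[0,0,0]},{"fingers":-0.64,"delta_pos":[-2.5,0,0],"twist":[0,0,0]},{"fingers":-0.64,"delta_pos":[-2.5,0,0],"twist":[0,0,0]}]'
python3 -m inch '[{"fingers":-0.64,"delta_pos":[0,0,0],"twist":[5,0,0]},{"fingers":-0.64,"delta_pos":[0,0,0],"twist":[0,0,0]}]'
python3 - <<'E'
from h import *
from plant import manip,viewer
s=manip.state()
print(s["gripper_width"]*85,s["tool_pos"],s["contact_force"])
for y in(-9.8,-21.3): print(plan([.5545,-.2535,.24],y,s))
f=viewer.grab_frame("side");cv2.imwrite("pics/side6.png",f["pixels"])
E
```

```text
time: 7.52
tool_pos: [0.5146, -0.0208, 0.2369]
tool_rot: [0.696, 0.13, 0.694, -0.13]
contact_force: [0.3, -1.1, 0.5]
gripper_width: 0.209
time: 7.78
tool_pos: [0.5148, -0.0208, 0.2362]
tool_rot: [0.69, 0.16, 0.688, -0.16]
contact_force: [-0.0, -0.1, -0.8]
gripper_width: 0.207
17.571360273878202 [ 0.51478484 -0.02084875  0.23622153] [-0.03612436 -0.11909881 -0.79865724]
(array([ -0.36, -19.12,  13.83]), array([-16.38,   0.14,  -0.02]), -9.8, array([[ 0.002,  0.441,  0.897],
       [-0.   ,  0.897, -0.441],
       [-1.   ,  0.001,  0.002]]))
(array([ -0.36, -19.12,  13.83]), array([-4.88,  0.14, -0.03]), -21.3, array([[ 0.002,  0.441,  0.897],
       [-0.   ,  0.897, -0.441],
       [-1.   ,  0.001,  0.002]]))
```

View pics/side6.png

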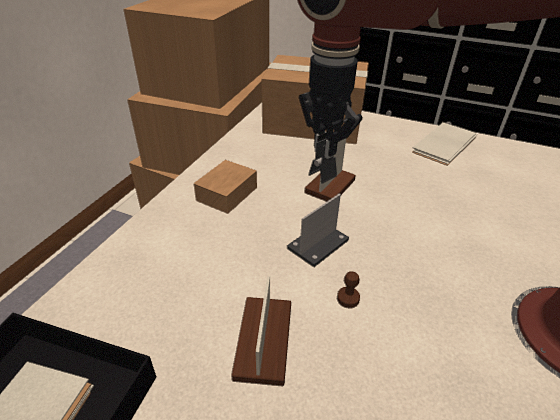

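The clip is free of the rail. My 5° turn went the wrong way, so I'll undo it along with the turn to the card.

```bash
python3 -m inch '[{"fingers":-0.64,"delta_pos":[-0.4,0,0],"twist":[-8.2,0.1,0]},{"fingers":-0.64,"delta_pos":[0,0,0],"twist":[-8.2,0,0]},{"fingers":-0.64,"delta_pos":[0,0,0],"twist":[0,0,0]}]'
python3 - <<'E'
from h import *
from plant import manip,viewer
s=manip.state()
print(s["gripper_width"]*85,s["tool_pos"]); print(plan([.5545,-.2535,.24],-9.8,s))
f=viewer.grab_frame("side");P=cloud(f);z=P[...,2]
m=(abs(P[...,0]-.5545)<.1)&(abs(P[...,1]+.2535)<.08)
for lo,hi in((.012,.025),(.03,.13),(.143,.155)):
    p=P[m&(z>lo)&(z<hi)];print(lo,len(p),rect(p),p[:,2].max())
f=dict(np.load("top0.npz"));P=cloud(f);m=(abs(P[...,0]-.5545)<.1)&(abs(P[...,1]+.2535)<.08)&(P[...,2]>.145);print(rect(P[m]),np.median(P[m][:,2]))
E
```

```text
time: 8.2
tool_pos: [0.5141, -0.0207, 0.2383]
tool_rot: [0.704, 0.061, 0.705, -0.061]
contact_force: [0.5, 0.2, -0.8]
gripper_width: 0.204
17.356106366847175 [ 0.5141236  -0.0207461   0.23825156]
(array([ -0.2 , -22.24,   7.97]), array([-0.08, -0.12, -0.02]), -9.8, array([[-0.002,  0.172,  0.985],
       [ 0.001,  0.985, -0.172],
       [-1.   ,  0.   , -0.002]]))
0.012 705 (array([ 555.4, -252.9]), array([132.7,  87. ]), 80.75) 0.024818776311058555
0.03 321 (array([ 555.2, -253. ]), array([122.8,   6.2]), 79.59) 0.12890141772388003
0.143 4 (array([ 564.1, -211.9]), array([9.6, 2. ]), 87.14) 0.1508025214344617
(array([ 554.5, -253.9]), array([120.3,   5.6]), 80.1) 0.14909647403392734
```

```bash
python3 -m inch '[{"fingers":-0.64,"delta_pos":[0,-2.5,0.9],"twist":[0,0,0]},{"fingers":-0.64,"delta_pos":[0,-3.5,1.25],"twist":[0,0,0]},{"fingers":-0.64,"delta_pos":[0,-3.5,1.25],"twist":[0,0,0]},{"fingers":-0.64,"delta_pos":[0,-3.5,1.25],"twist":[0,0,0]},{"fingers":-0.64,"delta_pos":[0,-3.5,1.25],"twist":[0,0,0]}]'
python3 -m inch '[{"fingers":-0.64,"delta_pos":[0,-3.3,1.2],"twist":[0,0,0]},{"fingers":-0.64,"delta_pos":[0,-2.4,0.87],"twist":[0,0,0]},{"fingers":-0.64,"delta_pos":[0,0,0],"twist":[0,0,0]},{"fingers":-0.64,"delta_pos":[0,0,0],"twist":[0,0,0]}]'
python3 - <<'E'
from h import *
from plant import manip,viewer
s=manip.state();q=np.array(s["tool_rot"]);r=R.from_quat(q[[1,2,3,0]])
print(s["gripper_width"]*85,s["tool_pos"]); print(plan([.5548,-.2534,.18],-9.8,s))
for n in ("side","wrist","top"):
    f=viewer.grab_frame(n);cv2.imwrite(f"pics/{n}7.png",f["pixels"]);np.savez(n+"7.npz",**f)
    P=cloud(f);T=r.inv().apply((P-s["tool_pos"]).reshape(-1,3)).reshape(P.shape)*1000
    m=(abs(T[...,1])<75)&(abs(T[...,2])<22)
    p=T[m&(P[...,2]>.14)&(P[...,2]<.156)]
    if len(p)>10: (c,w,a)=cv2.minAreaRect(p[:,1:].astype(np.float32));print(n,len(p),"card top in tool y,z",c,w,a)
    p=T[m&(P[...,2]>.17)&(T[...,0]>3)]   # clip jaws / pin
    if len(p)>10: print(n,len(p),"clip below tip: x",np.percentile(p[:,0],[1,50,99]),"y",np.percentile(p[:,1],[1,99]),"z",np.percentile(p[:,2],[1,99]))
a=cv2.imread("pics/side7.png")[80:230,250:425];cv2.imwrite("pics/side7c.png",cv2.resize(a,None,fx=4,fy=4))
E
```

```text
time: 8.88
tool_pos: [0.5442, -0.1946, 0.238]
tool_rot: [0.704, 0.062, 0.705, -0.061]
contact_force: [0.6, -0.1, -0.4]
gripper_width: 0.206
time: 9.38
tool_pos: [0.5548, -0.2524, 0.2379]
tool_rot: [0.704, 0.061, 0.705, -0.06]
contact_force: [-1.1, 0.1, -1.1]
gripper_width: 0.21
17.889140465539384 [ 0.55479478 -0.25240752  0.2379198 ]
(array([ 5.79, -0.1 ,  0.03]), array([-0.04, -0.13, -0.06]), -9.8, array([[-0.002,  0.171,  0.985],
       [ 0.001,  0.985, -0.171],
       [-1.   ,  0.001, -0.002]]))
side 130 card top in tool y,z (-0.10242843627929688, 1.4183568954467773) (7.494136810302734, 122.49812316894531) 89.74909973144531
side 298 clip below tip: x [ 4.20623959 24.3795579  47.99288778] y [-21.7069893   20.90876688] z [-19.26998171  16.32979819]
wrist 505 card top in tool y,z (29.545242309570312, 0.5349900722503662) (4.546254634857178, 59.74052810668945) 89.7214584350586
wrist 2689 clip below tip: x [ 5.06406585  9.53819533 46.06573521] y [-19.05569501  20.44190752] z [-18.99327249  16.93010418]
top 154 card top in tool y,z (26.38199234008789, 0.16066193580627441) (5.337385654449463, 64.95286560058594) 89.92255401611328
top 442 clip below tip: x [ 3.99969116 16.60496748 47.65895303] y [-19.6778785   19.46680086] z [-20.34685938  15.5868489 ]
```

View pics/wrist7.png

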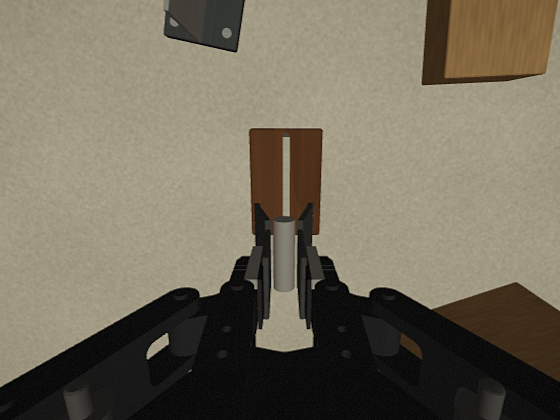

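View pics/side7c.png

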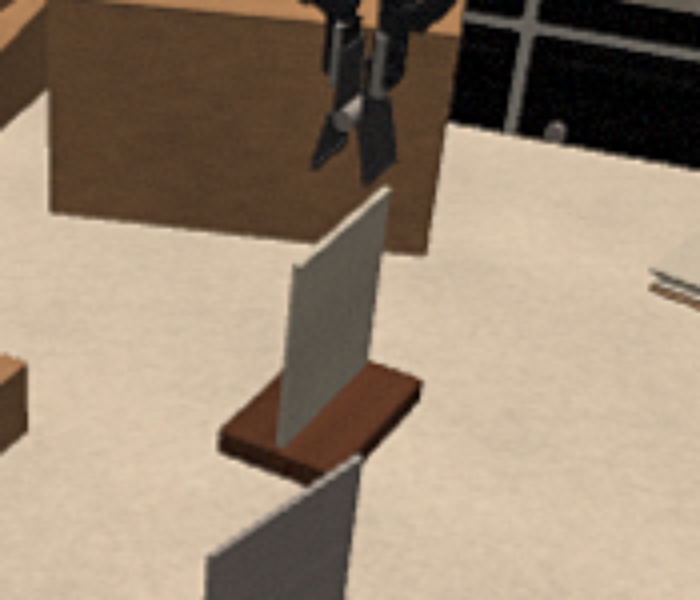

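The three views agree the clip is about 2.3 mm to the -z side of the card (card at col 286, pin at col 284). I'll shift it across and bring it down.

```bash
python3 -m inch '[{"fingers":-0.64,"delta_pos":[0,-0.05,0.23],"twist":[0,-0.1,0]},{"fingers":-0.64,"delta_pos":[1,0,0],"twist":[0,0,0]},{"fingers":-0.64,"delta_pos":[1,0,0],"twist":[0,0,0]},{"fingers":-0.64,"delta_pos":[0.7,0,0],"twist":[0,0,0]},{"fingers":-0.64,"delta_pos":[0,0,0],"twist":[0,0,0]}]'
cat > chk.py <<'E'
import sys
from h import *
from plant import manip,viewer
k=sys.argv[1]
s=manip.state();q=np.array(s["tool_rot"]);r=R.from_quat(q[[1,2,3,0]])
print(s["gripper_width"]*85,s["tool_pos"],s["contact_force"]); print(plan([.5548,-.2534,.18],-9.8,s)[:2])
for n in ("side","wrist","top"):
    f=viewer.grab_frame(n);cv2.imwrite(f"pics/{n}{k}.png",f["pixels"]);np.savez(f"{n}{k}.npz",**f)
    P=cloud(f);T=r.inv().apply((P-s["tool_pos"]).reshape(-1,3)).reshape(P.shape)*1000
    m=(abs(T[...,1])<75)&(abs(T[...,2])<24)
    p=T[m&(P[...,2]>.1)&(P[...,2]<.156)&(abs(T[...,1])>22)]
    if len(p)>10: (c,w,a)=cv2.minAreaRect(p[:,1:].astype(np.float32));print(n,len(p),"card in tool y,z",c,w,a)
    p=T[m&(T[...,0]<50)&(T[...,0]>3)&(abs(T[...,1])<22)]
    if len(p)>10: print(n,len(p),"clip: x",np.percentile(p[:,0],[1,50,99]).round(1),"y",np.percentile(p[:,1],[1,99]).round(1),"z",np.percentile(p[:,2],[1,99]).round(1))
a=cv2.imread(f"pics/side{k}.png")[80:230,250:425];cv2.imwrite(f"pics/side{k}c.png",cv2.resize(a,None,fx=4,fy=4))
E
python3 chk.py 8
```

```text
time: 10.15
tool_pos: [0.5565, -0.2537, 0.2097]
tool_rot: [0.704, 0.061, 0.705, -0.06]
contact_force: [0.9, -0.4, -0.7]
gripper_width: 0.207
17.625998115141407 [ 0.55646949 -0.25368564  0.20965241] [ 0.89853473 -0.35183791 -0.72257502]
(array([ 2.97, -0.  , -0.16]), array([-0.04, -0.12, -0.07]))
side 258 card in tool y,z (-0.3426780700683594, -0.9692926406860352) (123.56993865966797, 7.010757923126221) 0.6940540671348572
side 282 clip: x [ 3.7 23.5 47.9] y [-20.4  21.2] z [-19.1  16.3]
wrist 487 card in tool y,z (0.4564933776855469, -1.2002067565917969) (120.50591278076172, 4.50629186630249) 0.08941978216171265
wrist 2680 clip: x [ 5.2  8.9 45.2] y [-19.5  20. ] z [-18.6  17.3]
top 185 card in tool y,z (41.08685302734375, -1.7688050270080566) (5.330177307128906, 37.59931182861328) 89.99861145019531
top 394 clip: x [ 3.8 15.6 47.1] y [-20.5  18.6] z [-19.7  16.3]
```

View pics/side8c.png

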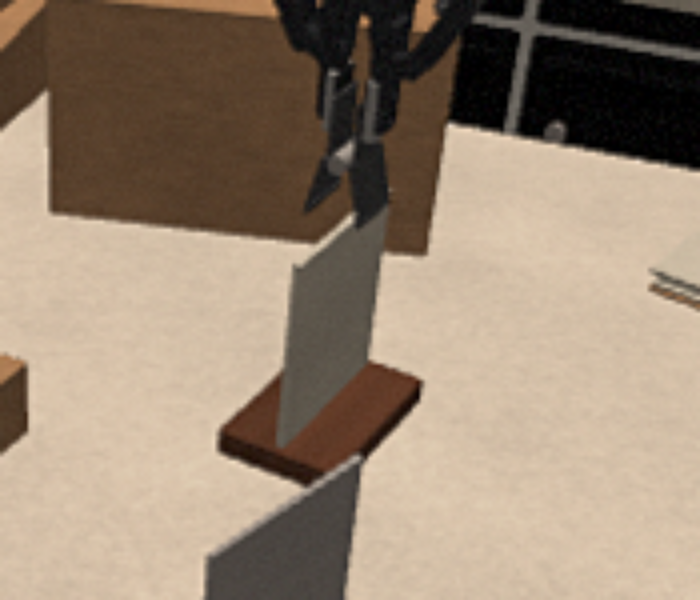

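Centred to within about 0.5 mm and square to within 0.7°. Lowering onto the card.

```bash
python3 -m inch '[{"fingers":-0.64,"delta_pos":[0.7,0,0],"twist":[0,0,0]},{"fingers":-0.64,"delta_pos":[0.7,0,0],"twist":[0,0,0]},{"fingers":-0.64,"delta_pos":[0.7,0,0],"twist":[0,0,0]},{"fingers":-0.64,"delta_pos":[0.7,0,0],"twist":[0,0,0]},{"fingers":-0.64,"delta_pos":[0.1,0,0],"twist":[0,0,0]}]'
python3 -m inch '[{"fingers":-0.64,"delta_pos":[0,0,0],"twist":[0,0,0]},{"fingers":-0.64,"delta_pos":[0,0,0],"twist":[0,0,0]},{"fingers":-0.64,"delta_pos":[0,0,0],"twist":[0,0,0]}]'
python3 chk.py 9
```

```text
time: 10.92
tool_pos: [0.5566, -0.2537, 0.181]
tool_rot: [0.704, 0.061, 0.705, -0.06]
contact_force: [0.4, 0.9, -0.7]
gripper_width: 0.207
time: 11.3
tool_pos: [0.5572, -0.2541, 0.1825]
tool_rot: [0.705, 0.061, 0.704, -0.061]
contact_force: [-1.0, -0.0, -0.4]
gripper_width: 0.206
17.545523331875007 [ 0.55720141 -0.25407341  0.1824536 ] [-0.96956376 -0.02195061 -0.38673147]
(array([ 0.25,  0.03, -0.25]), array([-0.04,  0.03, -0.01]))
side 220 card in tool y,z (0.7462005615234375, -8.56974983215332) (123.22797393798828, 19.762609481811523) 0.7942752838134766
side 299 clip: x [ 3.5 27.  47.7] y [-20.8  20.9] z [-19.2  16.3]
wrist 888 card in tool y,z (0.9529647827148438, -2.074756145477295) (4.812370300292969, 120.29612731933594) 89.95539855957031
wrist 2777 clip: x [ 4.9 10.  45.6] y [-19.1  20.3] z [-19.   16.9]
top 187 card in tool y,z (41.05241775512695, -2.6786415576934814) (5.553647041320801, 37.92625045776367) 89.96343231201172
top 376 clip: x [ 4.3 19.4 48.7] y [-19.2  20.3] z [-20.2  15.1]
```

View pics/side9c.png

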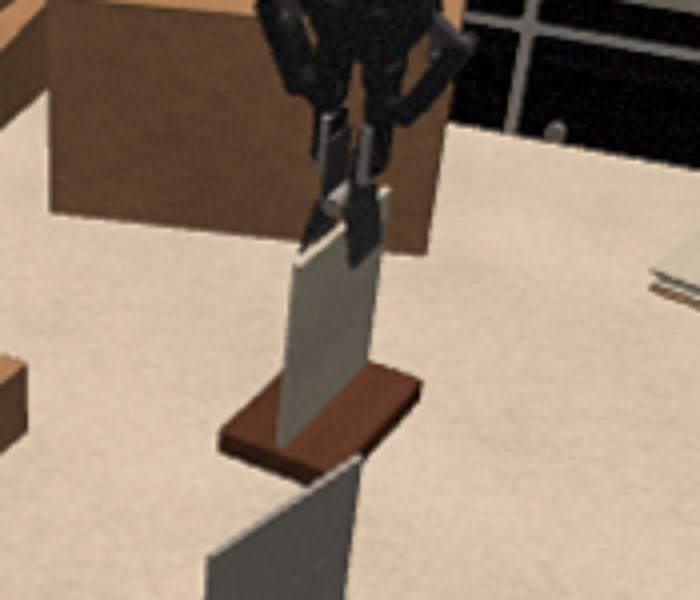

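View pics/wrist9.png

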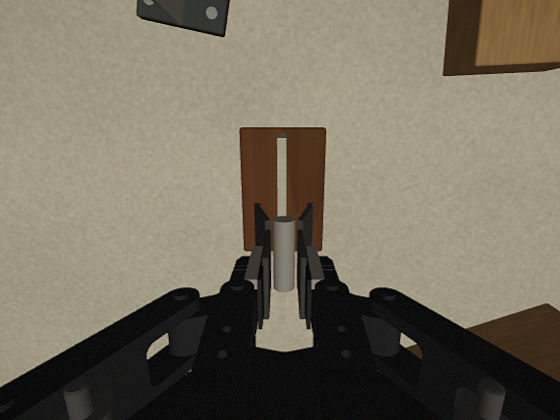

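View pics/top9.png

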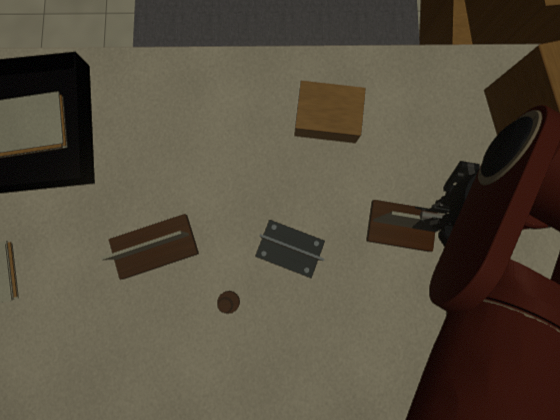

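The jaws straddle the card, with about 15 mm overlap and the card at col 282 against the pin at 284. I'll add a small depth and centring trim.

```bash
python3 -m inch '[{"fingers":-0.64,"delta_pos":[0.4,0.05,-0.1],"twist":[0,0,0]},{"fingers":-0.64,"delta_pos":[0,0,0],"twist":[0,0,0]},{"fingers":-0.64,"delta_pos":[0,0,0],"twist":[0,0,0]},{"fingers":-0.64,"delta_pos":[0,0,0],"twist":[0,0,0]},{"fingers":-0.64,"delta_pos":[0,0,0],"twist":[0,0,0]}]'
python3 -m inch '[{"fingers":-0.64,"delta_pos":[0,0,0],"twist":[0,0,0]},{"fingers":-0.64,"delta_pos":[0,0,0],"twist":[0,0,0]},{"fingers":-0.64,"delta_pos":[0,0,0],"twist":[0,0,0]}]'
python3 chk.py 10
python3 - <<'E'
from h import *
for k in("0","10"):
    f=dict(np.load(f"side{k}.npz"));P=cloud(f)
    for c,h,w in(((.5545,-.2535),(.012,.023),.085),((.5158,.241),(.012,.023),.1),((.408,.091),(.06,.075),.03)):
        p=P[(np.hypot(P[...,0]-c[0],P[...,1]-c[1])<w)&(P[...,2]>h[0])&(P[...,2]<h[1])];print(k,rect(p))
E
```

```text
time: 12.08
tool_pos: [0.5562, -0.2534, 0.1782]
tool_rot: [0.705, 0.061, 0.704, -0.061]
contact_force: [-0.9, -0.2, -0.9]
gripper_width: 0.206
time: 12.45
tool_pos: [0.5562, -0.2533, 0.1781]
tool_rot: [0.705, 0.061, 0.704, -0.061]
contact_force: [-0.3, -0.8, -0.3]
gripper_width: 0.206
17.54976074083043 [ 0.55616348 -0.25332276  0.17812012] [-0.30399327 -0.82712285 -0.3144602 ]
(array([-0.19, -0.03, -0.13]), array([-0.04,  0.  , -0.02]))
side 211 card in tool y,z (0.0907135009765625, -7.644787788391113) (125.11676788330078, 19.702693939208984) 0.8450924158096313
side 295 clip: x [ 4.4 27.2 49.2] y [-21.1  20.9] z [-19.3  15.7]
wrist 902 card in tool y,z (0.31232452392578125, -1.0400102138519287) (4.842713356018066, 120.37064361572266) 89.98451232910156
wrist 2760 clip: x [ 5.4  9.9 45.8] y [-19.1  20.4] z [-19.   16.9]
top 184 card in tool y,z (40.946319580078125, -1.492436170578003) (5.551992893218994, 37.43094253540039) 89.962158203125
top 371 clip: x [ 4.7 19.6 48.3] y [-19.8  21.2] z [-20.3  14.9]
0 (array([ 555.7, -253. ]), array([133.2,  85.5]), 80.27)
0 (array([517.2, 241.4]), array([ 85.2, 162. ]), 18.28)
0 (array([408.3,  93.5]), array([24.8, 24.8]), 23.54)
10 (array([ 555.2, -252.7]), array([133.2,  85.1]), 79.12)
10 (array([517.1, 241.6]), array([ 85.1, 162. ]), 18.22)
10 (array([408. ,  93.8]), array([23.9, 24.5]), 46.88)
```

View pics/side10c.png

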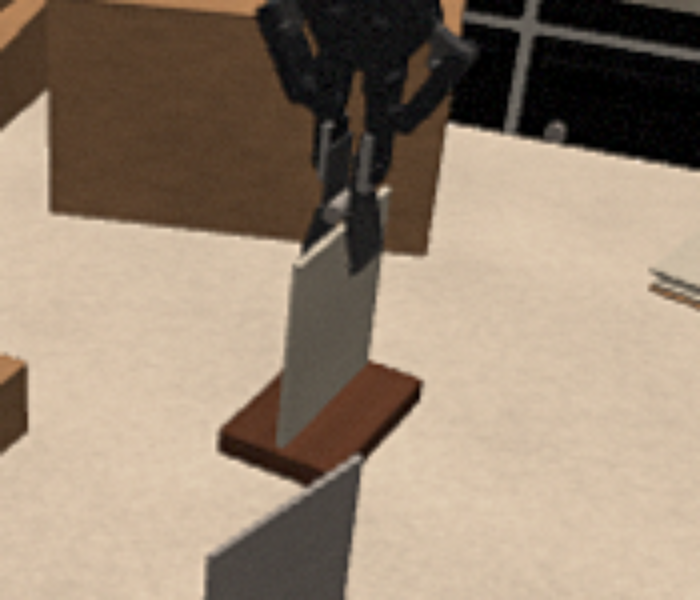

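```bash
python3 - <<'E'
from plant import manip
print(manip.job_done()); s=manip.state();print(s["time"],s["tool_pos"],s["gripper_width"],s["contact_force"])
E
```

```text
the job is handed in; nothing more can be done
None
the job is handed in; nothing more can be done
```

I squeezed the clip open on the rail, lifted it straight off and lowered it over the middle of the tall card's top edge. I handed the job in at about 12.5 s with the clip still held squeezed open there. No verdict was reported.

**Last checks, before handing in:**
- **Fit on the card:** the jaw tips are about 20 mm below the card's edge, and the pin's underside is about 10 mm above it.
- **Centring across the card:** the wrist camera shows 0.0 mm error and the top camera about 1.2 mm. Nominal clearance is about 13 mm on each side, and there was no contact force beyond sensor noise (about 1 N).
- **Centring along the card's edge:** this agrees within about 0.5 mm.
- **Squareness:** the wrist and top cameras show the clip square within 0.1°. The side camera gave 0.8°, but the gripper partly blocked its view.
- **Other objects:** the tall card's foot, the low card and the stamp are unmoved, within 0.6 mm of measurement noise. The tall card's foot angle read 1.1° different in the side view, which I put down to the partly blocked view, because the other two cameras show the card square to the clip. I didn't re-measure the parcel, but it sits in the same place in the last top picture I viewed.

**Disagreements:** the gripper reports a 17.5 mm opening, although the levers' stop should be at 20 mm. The jaws look fully spread, about 35 mm over their outside faces. The cameras also disagree with each other by 1–2 mm, so I aligned the clip to the card within each view.

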